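Sort the printmaking things: inks, gouge and block to their places

ROBOT

A 6-joint arm with a two-finger parallel gripper is mounted at the origin on the work surface. World frame = base frame: x ahead of the robot, y to its left, z up, the work surface at z = 0. Lengths are in m, angles in rad, forces in N, time in s.
With the tool pointing down it reaches from about 0.35 to 0.975 m from the base axis. Payload 4.9 kg.
Tool frame: the origin (TCP) lies midway between the tips of the shut fingers; the grasp point (between the pads) lies 19 mm behind it; z points along the fingers, y is the line along which they close (so a half turn about z gives the same grasp; the last joint's range is limited). The gripper opens to 85 mm and grips with 20 to 120 N. Pads are 22 mm wide; open, the fingers measure 114 mm over their backs; the gripper's body (76 mm by 85 mm) begins 54 mm behind the grasp point. The pads swing forward as they close: fully open they stand 13 mm farther back than shut.
Start: joints at [-1.379, 0.053, 1.613, -0, 1.476, -0.119], TCP at [0.191, -0.595, 0.231] pointing down, gripper open.
Joint ranges: [-3.01, 3.01], [-1.01, 2.22], [0.06, 2.58], [-1.02, 4.17], [0.09, 2.62], [-3.14, 3.14]. Speed limits (rad/s): [2.57, 2.57, 3.14, 3.14, 3.14, 3.14].

INTERFACE

Orientations are given as a rotation vector (axis times angle).
In Python, from station import ctrl, optics, job gives the robot as it stands.
- The arm moves only by the shell command python3 -m jog 'ROWS' [OPENING] [FORCE]. ROWS is JSON, a list of rows, each a list of 2 entries, a list of its own where there are three numbers: the shift along the tool's x, y, z in m, then the turn, a rotation vector about the tool's x, y, z in rad. A call has 1 to 5 rows; each row is the pose to reach, as a shift and turn from the pose commanded when the call began, along the tool's axes at that moment; what a row does not reach only later rows make up. A row lasts 1/10 s, in which the tool goes at most 50 mm and 8.59 degrees, less where a joint would pass 70% of its speed; a pose out of reach is approached as far as the arm can. A call with a gripper value outside its range is refused whole. OPENING is the opening, from 0 (shut) to 1 (fully open), set as the call begins (- or left out, the last holds). The fingers move at their own pace and stop on an object; FORCE is the grip in N (left out, the last holds). Time passes only in rows, so rows that repeat a pose let the fingers close. It gives the time, the measured TCP pose, the force, the opening and the grip force at its end, in the units of the state.
- ctrl.get_obs(): the state, without advancing time (a new reading comes with each control period).
- optics.get_image(name): name is "scene" or "side" or "wrist"; returns a dict with "image" (400x640x3 uint8, blue, green, red), "fx", "fy", "cx", "cy" (pixels), "rvec" (rotation vector, rad) and "tvec" (3), from world to camera coordinates, as OpenCV has them; the wrist camera has in their place "mount" (4x4, takes a point from camera to tool coordinates, whose origin is the TCP and whose axes are the flange's). Camera axes: x right, y down, z forward; pixel columns grow to the right and rows downward; lengths in m; the calibration is good to about 2 mm. A picture is of the moment at which its call begins: read the wrist's pose just before it. There is no depth.
- job.finish_job(): hands the job in; it is judged then, once.
The state is a dict: "t": time; "q": joint angles; "dq": joint speeds; "effort": joint torques, N m; "tool_pos": TCP position; "tool_rot": TCP orientation; "contact_force": force on the tool from outside, world axes, zero at the start; "wrist_torque": the same for the moment, N m; "opening": finger opening in m; "grip_force": force on a finger pad.
Only numpy, scipy, OpenCV 4.12 (cv2) and the standard library are available. Lean on these libraries where they do the work, as an engineer would, in place of code of your own. Each camera call takes 0.05 s, during which the arm holds its last target. There are 200 camera calls.

TASK

Sort the things left lying in front of the arm: stand one ink jar in each bay of the ink tray, lay the gouge lengthwise inside the wooden tool tray, and put the printing block in the vise, flat on the parallels, its long side along the jaws and centred on them, then push the sliding jaw home so that the block is clamped against the fixed jaw. Keep the jars upright throughout and do not disturb the glass of brushes; leave everything released and at rest.

Things in the scene. Friction and masses are not known exactly. Their poses are not given: they have to be found in the camera images.
- ink_a_mid (a point): A squat glass ink jar with a black lid, upright, 46 mm in diameter, 56 mm tall; the point is at its centre, half-way up (28 mm above its underside). The two ink jars are alike. z is its upright axis.
- ink_b_mid (a point): The other squat glass ink jar with a black lid, upright, 46 mm in diameter, 56 mm tall; the point is at its centre, half-way up (28 mm above its underside). The two ink jars are alike. z is its upright axis.
- gouge_mid (a point): Carving gouge lying flat, 130 mm long: beech handle 80 x 22 x 22 mm, brass ferrule, thin narrow steel blade. The point is the middle of the whole length, 11 mm above its underside; the handle runs from 65 mm behind it to 15 mm ahead of it, so it can be gripped here. x points along the gouge to the blade tip, z up.
- block_mid (a point): Dark hardwood printing block 60 x 40 x 32 mm (x, y, z) lying flat; the point is at its centre, 16 mm above its underside. x runs along its 60 mm side.
- ink_tray: Ink tray: low dark steel tray fixed to the table, outside 120 mm (its x) by 160 mm (its y), rim 12 mm high, floor and walls 4 mm thick. A 4 mm dividing wall along its x, through the middle and as high as the rim, makes two equal bays, 112 x 74 mm inside, centred 39 mm either side of its origin along its y. Origin: centre of the underside, on the table.
- tool_tray: Tool tray: low undivided brown wooden tray fixed to the table, outside 120 mm (its x) by 180 mm (its y, the long side), rim 12 mm high, floor and walls 4 mm thick. Origin: centre of the underside, on the table.
- vise: Small bench vise, fixed. Origin: centre of its underside. Jaws 50 mm wide along its x close along its y. Fixed jaw: face at y = +50 mm, looking to -y, top 60 mm above the table. Two steel parallels (44 mm along x, 6 mm wide, at y = +43 and +17) have tops 28 mm above the table; bed 14 mm high, 44 mm wide; foot 100 x 170 x 8 mm. A 40 mm wide block touching the fixed jaw is centred at y = +30.
- jaw (a joint): Travel (m) of the vise's sliding jaw along the vise's +y: 0 is fully open (its face at y = -30 mm, 80 mm from the fixed jaw); it grows as the jaw closes: 0.040 when the jaws are 40 mm apart. Starts at 0 to 0.012. It slides against about 4 N of friction and stays where left; pushing it against the work with 8 to 15 N clamps it.
- jaw_grip (a point): The upright wooden grip on top of the sliding jaw, 18 mm (vise x) by 16 mm (vise y), from 52 to 95 mm above the table; the point is on its axis, 76 mm above the table, 13 mm behind the jaw's face. It moves with the jaw; its axes are those of the vise.
- glass_mid (a point): Bystander: drinking glass 72 mm wide and 90 mm tall with brushes standing in it to 215 mm; the point is on its axis 45 mm above the table.

How it is judged:
At the end, for the whole second after the job is handed in: A jar upright in each ink bay; gouge on the tool tray's floor, lengthwise within 0.4 rad, middle within 28 mm (long way) and 48 mm of the tray's; block on the parallels, within 12 mm of the jaws' middle, 3 mm of the fixed jaw and 0.08 rad square, jaw at 0.0385 to 0.0425; all at rest ((((x of ink_a_mid in the frame of ink_tray between -0.036 and 0.036 m and y of ink_a_mid in the frame of ink_tray between 0.018 and 0.06 m and z of ink_a_mid in the frame of ink_tray between 0.026 and 0.038 m and angle between ink_a_mid's own z axis and vertical below 0.15 rad) and (x of ink_b_mid in the frame of ink_tray between -0.036 and 0.036 m and y of ink_b_mid in the frame of ink_tray between -0.06 and -0.018 m and z of ink_b_mid in the frame of ink_tray between 0.026 and 0.038 m and angle between ink_b_mid's own z axis and vertical below 0.15 rad)) or ((x of ink_a_mid in the frame of ink_tray between -0.036 and 0.036 m and y of ink_a_mid in the frame of ink_tray between -0.06 and -0.018 m and z of ink_a_mid in the frame of ink_tray between 0.026 and 0.038 m and angle between ink_a_mid's own z axis and vertical below 0.15 rad) and (x of ink_b_mid in the frame of ink_tray between -0.036 and 0.036 m and y of ink_b_mid in the frame of ink_tray between 0.018 and 0.06 m and z of ink_b_mid in the frame of ink_tray between 0.026 and 0.038 m and angle between ink_b_mid's own z axis and vertical below 0.15 rad))) and x of gouge_mid in the frame of tool_tray between -0.048 and 0.048 m and y of gouge_mid in the frame of tool_tray between -0.028 and 0.028 m and z of gouge_mid in the frame of tool_tray between 0.008 and 0.022 m and angle between the x axis of gouge_mid and the y axis of tool_tray, either way round below 0.4 rad and x of block_mid in the frame of vise between -0.012 and 0.012 m and y of block_mid in the frame of vise between 0.027 and 0.033 m and z of block_mid in the frame of vise between 0.04 and 0.048 m and angle between the x axis of block_mid and the x axis of vise, either way round below 0.08 rad and angle between block_mid's own z axis and vertical below 0.08 rad and value of joint jaw between 0.0385 and 0.0425 m and linear speed of each of ink_a, ink_b, gouge, block below 0.02 m/s); the robot touches nothing.
It fails at once if an ink jar is tipped by more than 0.6 rad (angle between any of ink_a_mid, ink_b_mid's own z axis and vertical above 0.6 rad).
It fails at once if the glass of brushes is moved by more than 30 mm (distance of glass_mid from where it was at the start of the episode above 0.03 m).
It also fails if it takes over 120 s, if anything falls off the work surface, if the arm or the gripper's body presses on something with over 40 N, if the wrist force passes 120 N, or if a joint passes its speed limit or range.

## Working session

There is one attempt and no reset: what is moved stays moved. The work goes in short steps, Python scripts to look and compute and a shell command to move; the robot and the scene stay as the last step left them, time stands still between calls to the robot, and variables do not carry over. Pictures are saved under pics/ and viewed, at most 14 in all, crops included, and the job is handed in when it is done.

```bash
ls; mkdir -p pics; python3 - <<'E'
from station import ctrl, optics
import cv2, numpy as np
o=ctrl.get_obs(); print(o['tool_pos'],o['tool_rot'],o['opening'],o['t'])
for n in ("scene","side","wrist"):
    d=optics.get_image(n); cv2.imwrite(f"pics/{n}0.png",d['image'])
    print(n,{k:np.round(v,4).tolist() for k,v in d.items() if k!='image'})
E
```

```text
pics
[ 0.19103152 -0.59442548  0.23004778] [-3.10166586e+00 -4.85937267e-01  1.11556340e-04] 0.08551348554484081 0.0
scene {'fx': 386.9354, 'fy': 386.9354, 'cx': 314.9197, 'cy': 195.3937, 'rvec': [2.202, 1.4222, -0.4362], 'tvec': [-0.1539, -0.3835, 1.3612]}
side {'fx': 454.5523, 'fy': 454.5523, 'cx': 322.7135, 'cy': 197.4825, 'rvec': [0.8003, -2.4988, 1.1796], 'tvec': [0.3993, 0.3059, 0.8258]}
wrist {'fx': 295.8228, 'fy': 295.8228, 'cx': 319.8118, 'cy': 193.7068, 'mount': [[0.0008, -0.9559, -0.2935, 0.0761], [1.0, 0.0006, 0.0009, -0.0003], [-0.0006, -0.2935, 0.9559, -0.1431], [0.0, 0.0, 0.0, 1.0]]}
```

View pics/scene0.png

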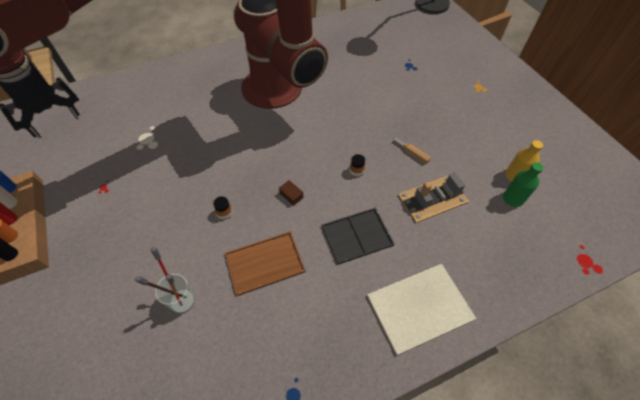

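View pics/side0.png

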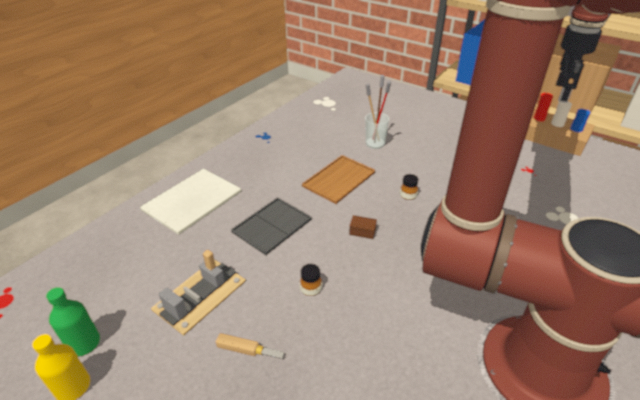

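The scene view shows jars at (222,207) and (358,165), the block at (291,192), and the gouge from (396,140) to (430,160). The vise is at (433,198), the ink tray at (357,235), the tool tray at (264,264) and the glass at (178,296). I'll work out rough positions and enlarge a crop.

```bash
cat > h.py <<'E'
import numpy as np, cv2
from scipy.spatial.transform import Rotation as R
from station import ctrl, optics
def cam(d,o=None):
    "camera-to-world rotation, centre"
    if 'rvec' in d:
        r=R.from_rotvec(np.ravel(d['rvec'])).as_matrix(); return r.T,-r.T@np.ravel(d['tvec'])
    m=np.array(d['mount']); t=R.from_rotvec(o['tool_rot']).as_matrix()
    return t@m[:3,:3], t@m[:3,3]+o['tool_pos']
def ray(d,c,u,v,z):
    r,p=c; w=r@np.array([(u-d['cx'])/d['fx'],(v-d['cy'])/d['fy'],1]); return p+w*(z-p[2])/w[2]
def proj(d,c,x):
    r,p=c; y=r.T@(np.array(x)-p); return np.array([d['fx']*y[0]/y[2]+d['cx'],d['fy']*y[1]/y[2]+d['cy']])
def snap(n,name):
    import pickle
    o=ctrl.get_obs(); d=optics.get_image(n); cv2.imwrite(f'pics/{name}.png',d['image'])
    pickle.dump((d,cam(d,o)),open(f'pics/{name}.pkl','wb')); return d,cam(d,o)
def load(name):
    import pickle; return pickle.load(open(f'pics/{name}.pkl','rb'))
def goto(pos,yaw):
    "shift+turn in tool axes to get tool-down pose; yaw = world angle of tool x axis"
    o=ctrl.get_obs(); t=R.from_rotvec(o['tool_rot']); 
    g=R.from_matrix(np.array([[np.cos(yaw),np.sin(yaw),0],[np.sin(yaw),-np.cos(yaw),0],[0,0,-1]]))
    x=t.as_matrix()[:,0]
    print('t',round(o['t'],2),'pos',o['tool_pos'].round(4),'yaw',np.arctan2(x[1],x[0]).round(3),'shift',t.inv().apply(np.array(pos)-o['tool_pos']).round(4),'turn',(t.inv()*g).as_rotvec().round(3),'q6',o['q'][5].round(2))
E
python3 - <<'E'
from h import *
d,c=snap("scene","s1")
for n,u,v,z in [('jar1lid',221,203,.056),('jar2lid',358,160,.056),('block',291,187,.032),('gtail',430,158,.011),('gtip',395,140,.01),('ink c',357,236,.004),('tool c',264,264,.004),('vise',434,200,.008),('glass',180,300,0)]: print(n,ray(d,c,u,v,z).round(3))
for q in [(400,197),(452,177),(468,205),(416,220)]: print('vf',ray(d,c,*q,.008).round(3))
im=cv2.resize(d['image'][120:300,195:475],None,fx=2.857,fy=2.857,interpolation=cv2.INTER_CUBIC); cv2.imwrite('pics/s1c.png',im)
E
```

```text
jar1lid [ 0.436 -0.3    0.056]
jar2lid [0.457 0.099 0.056]
block [ 0.449 -0.106  0.032]
gtail [0.51  0.32  0.011]
gtip [0.403 0.261 0.01 ]
ink c [ 0.65  -0.     0.004]
tool c [ 0.623 -0.253  0.004]
vise [0.64  0.248 0.008]
glass [ 0.626 -0.472  0.   ]
vf [0.592 0.166 0.008]
vf [0.595 0.34  0.008]
vf [0.693 0.324 0.008]
vf [0.674 0.167 0.008]
```

View pics/s1c.png

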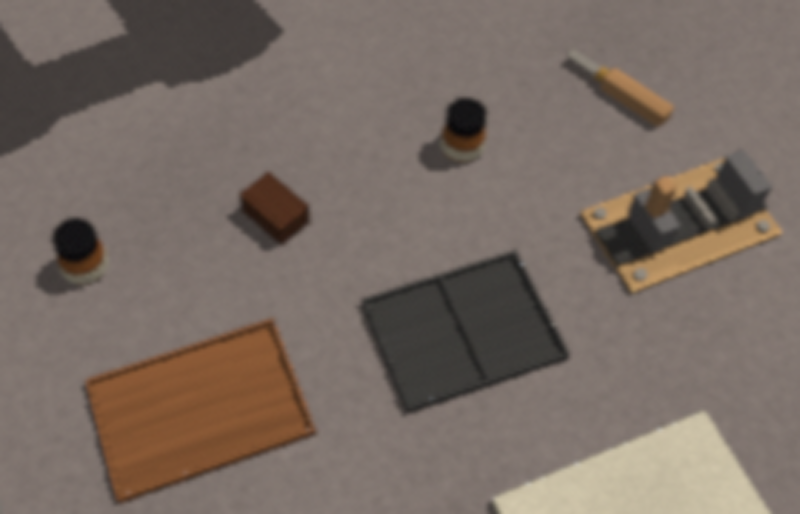

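```bash
python3 - <<'E'
from h import *
d,c=load("s1")
def P(u,v,z): return ray(d,c,u/2.857+195-.33,v/2.857+120-.33,z)
for n,q,z in [('ink',[(362,303),(515,254),(567,357),(406,411)],.012),('tool',[(87,383),(271,322),(314,433),(117,501)],.012),('vise',[(583,213),(727,157),(780,233),(632,292)],.008)]:
    p=np.array([P(*a,z)[:2] for a in q]); e=(p[1]-p[0]+p[2]-p[3])/2; f=(p[3]-p[0]+p[2]-p[1])/2
    print(n,p.mean(0).round(4),'y dir',np.arctan2(e[1],e[0]).round(3),'sizes',np.linalg.norm(e).round(3),np.linalg.norm(f).round(3),'xdir',np.arctan2(f[1],f[0]).round(3))
for n,u,v,z in [('jar1',77,240,.056),('jar2',466,115,.056),('gtip',570,56,.008),('gtail',664,115,.011)]: print(n,P(u,v,z).round(4))
for q in [(241,197),(268,174),(309,211),(281,232)]: print(P(*q,.032).round(4))
print('wrist at',ctrl.get_obs()['q'])
goto([.45,-.25,.3],0)
E
```

```text
ink [ 0.6502 -0.002 ] y dir 1.491 sizes 0.157 0.116 xdir -0.089
tool [ 0.6224 -0.2518] y dir 1.503 sizes 0.175 0.117 xdir -0.067
vise [0.6321 0.25  ] y dir 1.557 sizes 0.169 0.098 xdir -0.057
jar1 [ 0.4385 -0.299   0.056 ]
jar2 [0.4568 0.0984 0.056 ]
gtip [0.3984 0.2618 0.008 ]
gtail [0.5125 0.3076 0.011 ]
[ 0.4402 -0.1385  0.032 ]
[ 0.4255 -0.1041  0.032 ]
[ 0.4829 -0.0844  0.032 ]
[ 0.494  -0.1184  0.032 ]
wrist at [-1.37901628e+00  5.31498325e-02  1.61377049e+00  2.72625943e-05
  1.47597589e+00 -1.18980005e-01]
t 0.2 pos [ 0.1911 -0.5947  0.2305] yaw 0.311 shift [ 0.3519 -0.2491 -0.0691] turn [-0.001  0.     0.311] q6 -0.12
```

```bash
python3 -m jog '[[[0.21,-0.133,0.02],[0,0,-0.74]],[[0.21,-0.133,0.02],[0,0,-0.74]],[[0.21,-0.133,0.02],[0,0,-0.74]],[[0.21,-0.133,0.02],[0,0,-0.74]],[[0.21,-0.133,0.02],[0,0,-0.74]]]' 1 40
python3 -m jog '[[[0.135,0.026,0.01],[0,0,-0.43]],[[0.135,0.026,0.01],[0,0,-0.43]],[[0.135,0.026,0.01],[0,0,-0.43]],[[0.135,0.026,0.01],[0,0,-0.43]]]'
python3 - <<'E'
from h import *
goto([.4385,-.299,.018],1.486)
d,c=snap("wrist","w1"); print(proj(d,c,[.4385,-.299,.056]))
E
```

```text
t: 0.7
tool_pos: [0.3512, -0.4024, 0.211]
tool_rot: [2.713, 1.583, 0.0]
contact_force: [0.9, -0.2, 0.3]
opening: 0.0854
grip_force: 0.0
t: 1.1
tool_pos: [0.4419, -0.2964, 0.2006]
tool_rot: [-2.31, -2.127, -0.002]
contact_force: [-1.3, -1.2, 0.4]
opening: 0.0855
grip_force: 0.0
t 1.1 pos [ 0.4419 -0.2964  0.2006] yaw 1.488 shift [-0.0032 -0.0031  0.1826] turn [-0.    -0.002  0.002] q6 -0.65
[315.58541615 184.51606993]
```

View pics/w1.png

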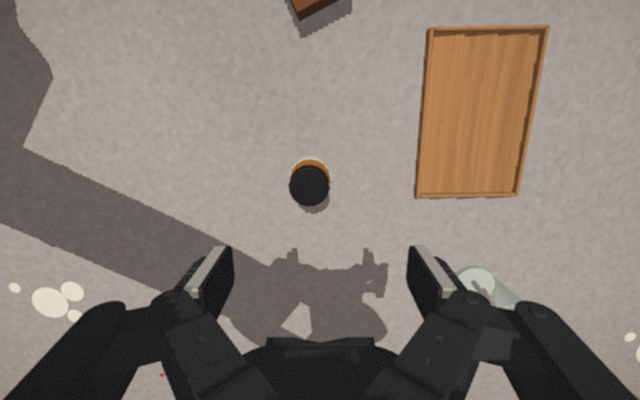

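The jar lid is centred at (309.5,185.5), about 6 px left of the prediction. The tool tray's rim corners are (430,26), (549,26), (519,197) and (416,198).

```bash
python3 - <<'E'
from h import *
d,c=load("w1")
j=ray(d,c,309.5,185.5,.056); print(j)
p=np.array([ray(d,c,*a,.012)[:2] for a in [(430,26),(549,26),(519,197),(416,198)]]); e=(p[0]-p[3]+p[1]-p[2])/2;f=(p[1]-p[0]+p[2]-p[3])/2
print(p.mean(0),np.arctan2(e[1],e[0]),np.linalg.norm(e),np.linalg.norm(f),np.arctan2(f[1],f[0]))
goto([j[0],j[1],.018],1.486)
E
```

```text
[ 0.43229279 -0.29952161  0.056     ]
[ 0.61900423 -0.25144263] 1.5123472321829026 0.1800241380570951 0.12002315950540524 -0.07686608934159533
t 1.15 pos [ 0.4408 -0.2982  0.2008] yaw 1.484 shift [-0.0022 -0.0082  0.1828] turn [-0.001 -0.    -0.002] q6 -0.65
```

```bash
python3 -m jog '[[[-0.002,-0.008,0.05],[0,0,0]],[[-0.002,-0.008,0.1],[0,0,0]],[[-0.002,-0.008,0.14],[0,0,0]],[[-0.002,-0.008,0.17],[0,0,0]],[[-0.002,-0.008,0.183],[0,0,0]]]' 1 40
python3 -m jog '[[[0,0,0],[0,0,0]],[[0,0,0],[0,0,0]],[[0,0,0],[0,0,0]],[[0,0,0],[0,0,0]],[[0,0,0],[0,0,0]]]' 0 40
python3 -m jog '[[[0,0,0],[0,0,0]],[[0,0,0],[0,0,0]],[[0,0,0],[0,0,0]]]'
python3 -c "
from h import *
goto([.65,-.041,.2],1.486)"
```

```text
t: 1.65
tool_pos: [0.4291, -0.3004, 0.0147]
tool_rot: [-2.317, -2.112, 0.001]
contact_force: [-1.2, 0.8, -0.2]
opening: 0.0851
grip_force: 0.0
t: 2.15
tool_pos: [0.4333, -0.3029, 0.0212]
tool_rot: [2.315, 2.116, -0.001]
contact_force: [-2.0, 0.0, 7.3]
opening: 0.0426
grip_force: 40.4
t: 2.45
tool_pos: [0.4333, -0.303, 0.0212]
tool_rot: [2.315, 2.116, -0.001]
contact_force: [-2.2, -0.9, 6.3]
opening: 0.0421
grip_force: 40.4
t 2.45 pos [ 0.4333 -0.303   0.0212] yaw 1.481 shift [ 0.2797  0.1929 -0.1791] turn [ 0.003  0.004 -0.005] q6 -0.66
```

```bash
python3 -m jog '[[[0,0,-0.02],[0,0,0]],[[0,0,-0.05],[0,0,0]],[[0.02,0.01,-0.08],[0,0,0]],[[0.05,0.035,-0.08],[0,0,0]],[[0.08,0.06,-0.08],[0,0,0]]]' 0 50
python3 -m jog '[[[0.035,0.02,0],[0,0,0]],[[0.07,0.045,0],[0,0,0]],[[0.11,0.075,0],[0,0,0]],[[0.14,0.1,0],[0,0,0]],[[0.16,0.11,0],[0,0,0]]]'
python3 -m jog '[[[0.02,0.01,0],[0,0,0]],[[0.03,0.015,0],[0,0,0]],[[0.03,0.015,0],[0,0,0]],[[0.03,0.015,0],[0,0,0]]]'
python3 - <<'E'
from h import *
goto([.644,-.041,.025],1.486)
d,c=snap("wrist","w2"); d,c=snap("side","sd2"); cv2.imwrite('pics/sd2c.png',cv2.resize(d['image'][130:330,180:440],None,fx=3,fy=3))
E
```

```text
t: 2.95
tool_pos: [0.5008, -0.2272, 0.1013]
tool_rot: [2.317, 2.114, 0.003]
contact_force: [0.1, -0.1, -1.0]
opening: 0.0418
grip_force: 50.2
t: 3.45
tool_pos: [0.6253, -0.0751, 0.0996]
tool_rot: [2.315, 2.12, 0.003]
contact_force: [0.0, -0.7, -0.9]
opening: 0.0421
grip_force: 50.3
t: 3.85
tool_pos: [0.6402, -0.0494, 0.0985]
tool_rot: [2.319, 2.119, -0.001]
contact_force: [-0.7, -0.8, -1.6]
opening: 0.0418
grip_force: 50.3
t 3.85 pos [ 0.6402 -0.0494  0.0985] yaw 1.481 shift [0.0088 0.0031 0.0735] turn [ 0.     0.    -0.005] q6 -0.1
```

View pics/w2.png

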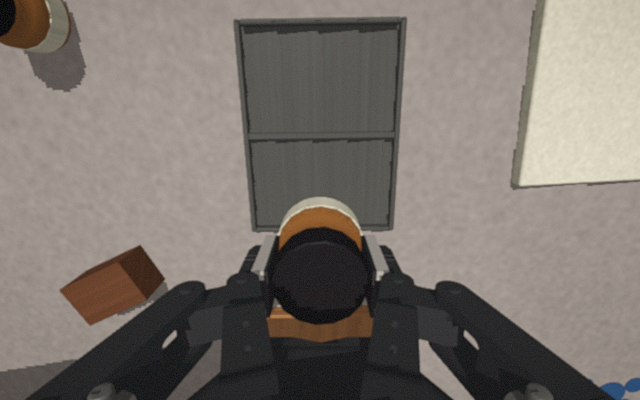

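The jar is held upright at (320,275). The tray's rim corners are (235,20), (406,18), (394,231) and (253,231).

```bash
python3 - <<'E'
from h import *
d,c=load("w2")
p=np.array([ray(d,c,*a,.012)[:2] for a in [(235,20),(406,18),(394,231),(253,231)]]); e=(p[0]-p[3]+p[1]-p[2])/2;f=(p[1]-p[0]+p[2]-p[3])/2
m=p.mean(0); a=np.arctan2(e[1],e[0]); print(m,a,np.linalg.norm(e),np.linalg.norm(f),np.arctan2(f[1],f[0]))
u=np.array([np.cos(a),np.sin(a)]); print(m-.039*u,m+.039*u)
goto([*(m-.039*u),.0265],a)
E
```

```text
[0.64761379 0.00138629] 1.4986019825762518 0.15860618710542898 0.11831703049731601 -0.08407265488499026
[ 0.64480065 -0.03751212] [0.65042692 0.0402847 ]
t 3.95 pos [ 0.6399 -0.0499  0.0984] yaw 1.48 shift [0.0128 0.0037 0.0719] turn [-0.     0.    -0.019] q6 -0.1
```

```bash
python3 -m jog '[[[0.013,0.004,0.02],[0,0,0]],[[0.013,0.004,0.045],[0,0,0]],[[0.013,0.004,0.06],[0,0,0]],[[0.013,0.004,0.069],[0,0,0]],[[0.013,0.004,0.072],[0,0,0]]]'
python3 -m jog '[[[0,0,0],[0,0,0]],[[0,0,0],[0,0,0]],[[0,0,0],[0,0,0]]]'
python3 -m jog '[[[0,0,0],[0,0,0]],[[0,0,0],[0,0,0]],[[0,0,0],[0,0,0]],[[0,0,0],[0,0,0]],[[0,0,0],[0,0,0]]]' 1
python3 -m jog '[[[0,0,-0.03],[0,0,0]],[[0,0,-0.08],[0,0,0]],[[0,0,-0.13],[0,0,0]],[[0,0,-0.17],[0,0,0]]]'
python3 -m jog '[[[0.04,-0.03,0],[0,0,0]],[[0.08,-0.065,0],[0,0,0]],[[0.1,-0.1,0],[0,0,0]],[[0.12,-0.14,0],[0,0,0]],[[0.122,-0.175,0],[0,0,0]]]'
python3 -m jog '[[[0,-0.02,0],[0,0,0]],[[0,-0.025,0],[0,0,0]],[[0,-0.025,0],[0,0,0]],[[0,-0.025,0],[0,0,0]]]'
python3 - <<'E'
from h import *
goto([.4538,.0984,.018],1.486)
d,c=snap("wrist","w3"); print(proj(d,c,[.4538,.0984,.056]))
E
```

```text
t: 4.45
tool_pos: [0.6445, -0.0368, 0.0254]
tool_rot: [-2.318, -2.117, 0.003]
contact_force: [-2.5, 1.4, 3.7]
opening: 0.0423
grip_force: 51.1
t: 4.75
tool_pos: [0.6464, -0.0365, 0.0275]
tool_rot: [2.318, 2.118, 0.002]
contact_force: [-1.2, 0.0, -1.3]
opening: 0.0421
grip_force: 50.3
t: 5.25
tool_pos: [0.6456, -0.0363, 0.0264]
tool_rot: [2.319, 2.119, 0.0]
contact_force: [-1.0, 0.7, 0.4]
opening: 0.0852
grip_force: 0.0
t: 5.65
tool_pos: [0.6462, -0.0364, 0.1997]
tool_rot: [2.317, 2.118, 0.003]
contact_force: [-0.4, -0.1, 0.5]
opening: 0.0853
grip_force: 0.0
t: 6.15
tool_pos: [0.4804, 0.1027, 0.1961]
tool_rot: [-2.316, -2.122, -0.0]
contact_force: [0.1, 0.1, 1.3]
opening: 0.0852
grip_force: 0.0
t: 6.55
tool_pos: [0.4582, 0.1029, 0.1966]
tool_rot: [2.319, 2.118, 0.001]
contact_force: [0.8, 0.5, -0.0]
opening: 0.0856
grip_force: 0.0
t 6.55 pos [0.4582 0.1029 0.1966] yaw 1.48 shift [-0.0049 -0.0041  0.1786] turn [ 0.001 -0.    -0.006] q6 0.15
[314.57086901 187.23526634]
```

View pics/w3.png

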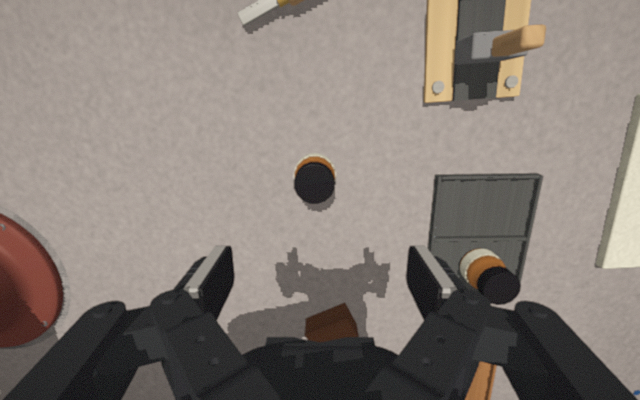

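The first jar stands in its bay with its base at about (480,265). The second jar's lid is at (315,183), so its y is about 4 mm more than estimated.

```bash
python3 -m jog '[[[-0.001,-0.004,0.05],[0,0,0]],[[-0.001,-0.004,0.1],[0,0,0]],[[-0.001,-0.004,0.14],[0,0,0]],[[-0.001,-0.004,0.167],[0,0,0]],[[-0.001,-0.004,0.178],[0,0,0]]]' 1 40
python3 -m jog '[[[0,0,0],[0,0,0]],[[0,0,0],[0,0,0]],[[0,0,0],[0,0,0]],[[0,0,0],[0,0,0]],[[0,0,0],[0,0,0]]]' 0 50
python3 -m jog '[[[0,0,-0.02],[0,0,0]],[[0,0,-0.05],[0,0,0]],[[0,0,-0.08],[0,0,0]],[[-0.01,0.02,-0.08],[0,0,0]],[[-0.02,0.055,-0.08],[0,0,0]]]'
python3 -m jog '[[[0,0.04,0],[0,0,0]],[[-0.01,0.08,0],[0,0,0]],[[-0.02,0.12,0],[0,0,0]],[[-0.024,0.14,0],[0,0,0]],[[-0.024,0.146,0],[0,0,0]]]'
python3 -m jog '[[[0,0,0],[0,0,0]],[[0,0,0],[0,0,0]],[[0,0,0],[0,0,0]]]'
python3 - <<'E'
from h import *
goto([.6504,.0403,.0265],1.486)
snap("wrist","w4")
E
```

```text
t: 7.1
tool_pos: [0.4513, 0.102, 0.0148]
tool_rot: [-2.317, -2.116, 0.008]
contact_force: [-0.1, -1.0, -0.7]
opening: 0.0853
grip_force: 0.0
t: 7.6
tool_pos: [0.4555, 0.1026, 0.0209]
tool_rot: [2.317, 2.117, 0.006]
contact_force: [-0.7, 0.5, 6.3]
opening: 0.0422
grip_force: 50.2
t: 8.1
tool_pos: [0.5071, 0.0779, 0.1007]
tool_rot: [2.316, 2.119, 0.005]
contact_force: [0.7, 0.7, -1.1]
opening: 0.0423
grip_force: 50.7
t: 8.6
tool_pos: [0.6517, 0.0396, 0.0991]
tool_rot: [2.319, 2.117, 0.002]
contact_force: [0.2, 0.1, -0.6]
opening: 0.042
grip_force: 50.8
t: 8.9
tool_pos: [0.6484, 0.0412, 0.0983]
tool_rot: [-2.318, -2.12, 0.001]
contact_force: [-0.4, 0.3, -0.9]
opening: 0.0423
grip_force: 50.8
t 8.9 pos [0.6484 0.0412 0.0983] yaw 1.481 shift [-0.0007  0.0022  0.0718] turn [-0.001 -0.    -0.005] q6 0.04
```

```bash
python3 -m jog '[[[-0.001,0.002,0.02],[0,0,0]],[[-0.001,0.002,0.045],[0,0,0]],[[-0.001,0.002,0.06],[0,0,0]],[[-0.001,0.002,0.069],[0,0,0]],[[-0.001,0.002,0.072],[0,0,0]]]'
python3 -m jog '[[[0,0,0],[0,0,0]],[[0,0,0],[0,0,0]],[[0,0,0],[0,0,0]]]'
python3 -m jog '[[[0,0,0],[0,0,0]],[[0,0,0],[0,0,0]],[[0,0,0],[0,0,0]],[[0,0,0],[0,0,0]],[[0,0,0],[0,0,0]]]' 1
python3 -m jog '[[[0,0,-0.03],[0,0,0]],[[0,0,-0.08],[0,0,0]],[[0,0,-0.13],[0,0,0]],[[0,0,-0.17],[0,0,0]]]'
python3 -m jog '[[[-0.168,-0.179,0],[0,0,-0.43]],[[-0.168,-0.179,0],[0,0,-0.43]],[[-0.168,-0.179,0],[0,0,-0.43]],[[-0.168,-0.179,0],[0,0,-0.43]],[[-0.168,-0.179,0],[0,0,-0.43]]]'
python3 -m jog '[[[0,0,0],[0,0,0]],[[0,0,0],[0,0,0]],[[0,0,0],[0,0,0]]]'
python3 - <<'E'
from h import *
goto([.457,-.111,.018],1.91)
d,c=snap("wrist","w5"); print(proj(d,c,[.457,-.111,.032]))
d=d['image'][100:300,160:480]; cv2.imwrite('pics/w5c.png',cv2.resize(d,None,fx=2.5,fy=2.5,interpolation=cv2.INTER_CUBIC))
E
```

```text
t: 9.45
tool_pos: [0.6504, 0.0396, 0.0251]
tool_rot: [-2.318, -2.119, 0.002]
contact_force: [0.4, 0.7, -0.8]
opening: 0.042
grip_force: 50.8
t: 9.75
tool_pos: [0.6523, 0.0394, 0.0276]
tool_rot: [2.318, 2.118, 0.002]
contact_force: [-0.0, 0.3, -1.1]
opening: 0.0422
grip_force: 50.8
t: 10.25
tool_pos: [0.6514, 0.0394, 0.0264]
tool_rot: [2.319, 2.119, 0.0]
contact_force: [-0.3, -0.1, 0.7]
opening: 0.0855
grip_force: 0.0
t: 10.65
tool_pos: [0.652, 0.0394, 0.1997]
tool_rot: [2.318, 2.118, 0.003]
contact_force: [0.8, 0.3, 0.7]
opening: 0.0853
grip_force: 0.0
t: 11.15
tool_pos: [0.4562, -0.1126, 0.1962]
tool_rot: [1.813, 2.565, -0.0]
contact_force: [0.1, -1.3, -0.1]
opening: 0.0851
grip_force: 0.0
t: 11.45
tool_pos: [0.4587, -0.1115, 0.1966]
tool_rot: [1.812, 2.565, 0.001]
contact_force: [-0.4, 0.4, 0.6]
opening: 0.0857
grip_force: 0.0
t 11.45 pos [ 0.4587 -0.1115  0.1966] yaw 1.911 shift [ 0.0011 -0.0016  0.1786] turn [0.001 0.    0.001] q6 -0.74
[317.14321654 175.27456088]
```

View pics/w5c.png

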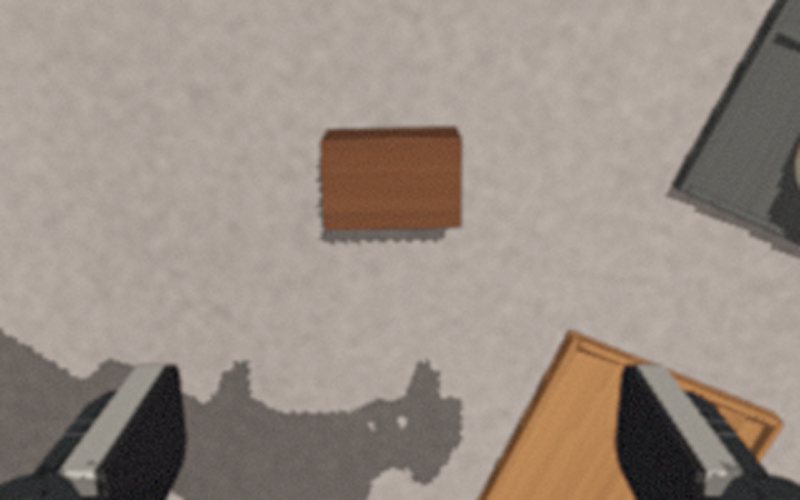

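The block's top face has crop corners (322,139), (461,136), (461,226) and (322,229), so it is centred and almost aligned with the fingers.

```bash
python3 - <<'E'
from h import *
d,c=load("w5")
p=np.array([ray(d,c,u/2.5+160-.3,v/2.5+100-.3,.032)[:2] for u,v in [(322,139),(461,136),(461,226),(322,229)]]);f=(p[1]-p[0]+p[2]-p[3])/2;e=(p[0]-p[3]+p[1]-p[2])/2
m=p.mean(0);a=np.arctan2(f[1],f[0]);print(m,a,np.linalg.norm(f),np.linalg.norm(e))
goto([*m,.004],a+np.pi/2)
E
```

```text
[ 0.45532231 -0.10899031] 0.3632962938528474 0.059267903459229845 0.03928197578279837
t 11.5 pos [ 0.4588 -0.1113  0.1966] yaw 1.912 shift [ 0.0034 -0.0026  0.1926] turn [ 0.     0.    -0.022] q6 -0.74
```

```bash
python3 -m jog '[[[0.003,-0.003,0.05],[0,0,-0.022]],[[0.003,-0.003,0.1],[0,0,-0.022]],[[0.003,-0.003,0.145],[0,0,-0.022]],[[0.003,-0.003,0.175],[0,0,-0.022]],[[0.003,-0.003,0.188],[0,0,-0.022]]]' 1 40
python3 -m jog '[[[0,0,0.005],[0,0,0]],[[0,0,0.01],[0,0,0]],[[0,0,0.01],[0,0,0]],[[0,0,0.01],[0,0,0]]]'
python3 -m jog '[[[0,0,0],[0,0,0]],[[0,0,0],[0,0,0]],[[0,0,0],[0,0,0]],[[0,0,0],[0,0,0]],[[0,0,0],[0,0,0]]]' 0 50
python3 -m jog '[[[0,0,-0.02],[0,0,0]],[[0,0,-0.05],[0,0,0]],[[0,0,-0.09],[0,0,0]],[[0,0,-0.13],[0,0,0]],[[0,0,-0.15],[0,0,0]]]'
python3 - <<'E'
from h import *
goto([.629,.26,.15],1.53)
E
```

```text
t: 12.0
tool_pos: [0.4523, -0.1081, 0.0045]
tool_rot: [-1.779, -2.581, 0.002]
contact_force: [-1.1, -0.4, -0.1]
opening: 0.0857
grip_force: 0.0
t: 12.4
tool_pos: [0.4556, -0.1105, -0.0001]
tool_rot: [1.783, 2.583, 0.001]
contact_force: [-0.3, 0.3, -0.1]
opening: 0.0854
grip_force: 0.0
t: 12.9
tool_pos: [0.4552, -0.1104, -0.0006]
tool_rot: [1.784, 2.583, 0.001]
contact_force: [-0.6, 0.2, 6.0]
opening: 0.0591
grip_force: 55.2
t: 13.4
tool_pos: [0.4555, -0.1105, 0.152]
tool_rot: [1.783, 2.581, 0.002]
contact_force: [-0.4, -0.4, -1.4]
opening: 0.0593
grip_force: 54.5
t 13.4 pos [ 0.4555 -0.1105  0.152 ] yaw 1.933 shift [0.2851 0.2935 0.0021] turn [0.004 0.003 0.403] q6 -0.76
```

```bash
python3 -m jog '[[[0.03,0.04,-0.02],[0,0,0.1]],[[0.06,0.075,-0.02],[0,0,0.2]],[[0.09,0.11,-0.02],[0,0,0.2]],[[0.105,0.132,-0.02],[0,0,0.2]]]'
python3 -m jog '[[[0.04,0.03,-0.02],[0,0,0.1]],[[0.08,0.06,-0.02],[0,0,0.2]],[[0.115,0.09,-0.02],[0,0,0.2]],[[0.129,0.109,-0.02],[0,0,0.2]]]'
python3 -m jog '[[[0,0,0],[0,0,0]],[[0,0,0],[0,0,0]],[[0,0,0],[0,0,0]],[[0,0,0],[0,0,0]]]'
python3 - <<'E'
from h import *
goto([.629,.28,.06],1.53)
d,c=snap("wrist","w6")
d=d['image'][0:250,200:460]; cv2.imwrite('pics/w6c.png',cv2.resize(d,None,fx=2.4,fy=2.4,interpolation=cv2.INTER_CUBIC))
E
```

```text
t: 13.8
tool_pos: [0.541, 0.0377, 0.168]
tool_rot: [-2.031, -2.396, -0.001]
contact_force: [0.5, -0.1, 0.4]
opening: 0.0591
grip_force: 54.5
t: 14.2
tool_pos: [0.6277, 0.1835, 0.1876]
tool_rot: [-2.259, -2.182, -0.0]
contact_force: [-0.7, -0.2, -0.8]
opening: 0.0596
grip_force: 54.5
t: 14.6
tool_pos: [0.6267, 0.1788, 0.1882]
tool_rot: [-2.265, -2.177, 0.001]
contact_force: [-0.2, 0.0, -1.0]
opening: 0.0592
grip_force: 54.5
t 14.6 pos [0.6267 0.1788 0.1882] yaw 1.532 shift [ 0.1013 -0.0016  0.1282] turn [-0.     0.     0.002] q6 0.2
```

View pics/w6c.png

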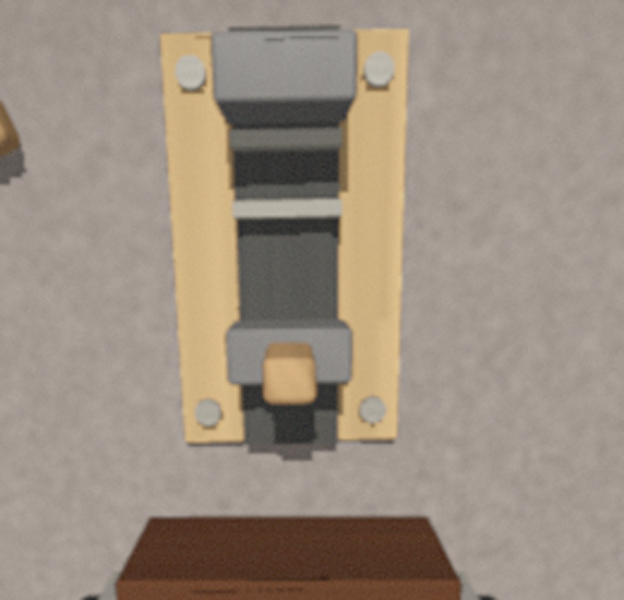

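The vise foot's corners in the crop are (162,34), (409,29), (396,440) and (186,443). The fixed jaw's top front edge runs from about (222,102) to (350,99), the wooden grip's top is at (290,378), and the block is held level at the bottom.

```bash
python3 - <<'E'
from h import *
d,c=load("w6")
P=lambda u,v,z: ray(d,c,u/2.4+200-.3,v/2.4-.3,z)[:2]
p=np.array([P(*a,.008) for a in [(162,34),(409,29),(396,440),(186,443)]]);f=(p[1]-p[0]+p[2]-p[3])/2;e=(p[0]-p[3]+p[1]-p[2])/2
m=p.mean(0);a=np.arctan2(f[1],f[0]);b=np.arctan2(e[1],e[0])-np.pi/2;print(m,a,b,np.linalg.norm(f),np.linalg.norm(e))
t=(a+2*b)/3; M=np.array([[np.cos(t),-np.sin(t)],[np.sin(t),np.cos(t)]])
print('theta',t)
for n,u,v,z in [('fj L',222,102,.06),('fj R',350,99,.06),('sj L',228,322,.052),('sj R',350,322,.052),('grip',290,380,.095),('par L',233,200,.028),('par R',340,200,.028),('par L2',233,217,.028)]: print(n,M.T@(P(u,v,z)-m))
print('block bottom edge ends', [P(u,518,.1882+.0006-.0)for u in(150,430)])
for y in (.028,.03): g=m+M@[0,y]; print(g); goto([*g,.06],t+np.pi/2)
print(M)
E
```

```text
[0.63061868 0.25180218] -0.022182715742497933 -0.024328219327717893 0.09904138113669274 0.17024644480968876
theta -0.023613051465977905
fj L [-0.02216704  0.05073131]
fj R [0.02202308 0.05100686]
sj L [-0.0237611  -0.02488731]
sj R [ 0.0235052  -0.02558927]
grip [-3.85944203e-05 -4.01465678e-02]
par L [-0.02188652  0.02086764]
par R [0.02099472 0.02022879]
par L2 [-0.0221297   0.01443497]
block bottom edge ends [array([0.59888878, 0.19986626]), array([0.65901021, 0.19755781])]
[0.63127979 0.27979437]
t 14.65 pos [0.6268 0.1789 0.1883] yaw 1.532 shift [0.101  0.0005 0.1283] turn [-0.     0.    -0.016] q6 0.2
[0.63132701 0.28179381]
t 14.65 pos [0.6268 0.1789 0.1883] yaw 1.532 shift [0.103  0.0005 0.1283] turn [-0.     0.    -0.016] q6 0.2
[[ 0.99972122  0.02361086]
 [-0.02361086  0.99972122]]
```

```bash
python3 -m jog '[[[0.04,0,0],[0,0,-0.016]],[[0.075,0,0.01],[0,0,-0.016]],[[0.095,0,0.03],[0,0,-0.016]],[[0.1,-0.001,0.06],[0,0,-0.016]],[[0.1,-0.001,0.09],[0,0,-0.016]]]'
python3 -m jog '[[[0,0,0.01],[0,0,0]],[[0,0,0.02],[0,0,0]],[[0,0,0.02],[0,0,0]],[[0,0,0.02],[0,0,0]],[[0,0,0.02],[0,0,0]]]'
python3 - <<'E'
from h import *
goto([.6305,.2790,.0275],1.5472)
d,c=snap("wrist","w7")
d=d['image'][100:400,160:480]; cv2.imwrite('pics/w7c.png',cv2.resize(d,None,fx=2,fy=2,interpolation=cv2.INTER_CUBIC))
E
```

```text
t: 15.15
tool_pos: [0.6301, 0.2805, 0.0984]
tool_rot: [2.244, 2.197, 0.003]
contact_force: [-0.9, 0.8, -0.3]
opening: 0.0591
grip_force: 54.5
t: 15.65
tool_pos: [0.6313, 0.2799, 0.0805]
tool_rot: [2.245, 2.195, 0.005]
contact_force: [-0.1, 0.3, -1.0]
opening: 0.0593
grip_force: 54.5
t 15.65 pos [0.6313 0.2799 0.0805] yaw 1.548 shift [-0.001 -0.001  0.053] turn [ 0.003 -0.001  0.001] q6 0.33
```

View pics/w7c.png

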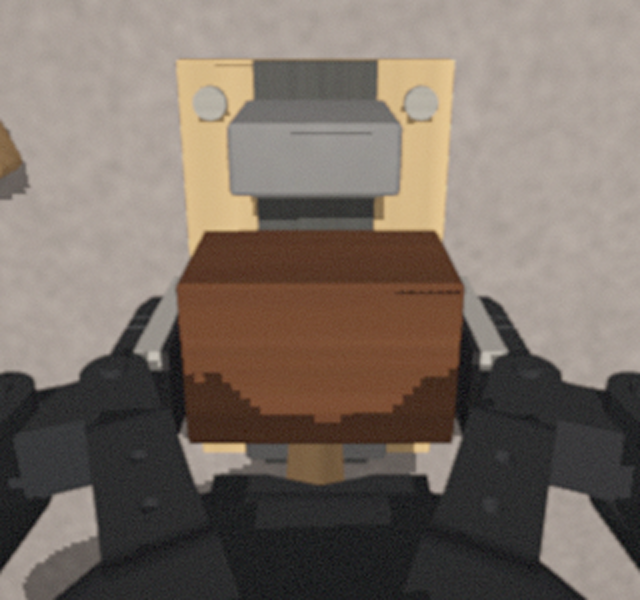

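Fixed jaw's top front edge: (230,193)–(398,192). Block's top front edge: (180,283)–(463,281), bottom front edge: (205,232)–(437,231).

```bash
python3 - <<'E'
from h import *
d,c=load("w7")
P=lambda u,v,z: ray(d,c,u/2+160-.25,v/2+100-.25,z)[:2]
t=-.0236; M=np.array([[np.cos(t),-np.sin(t)],[np.sin(t),np.cos(t)]]); m=[.6306,.2518]
for n,u,v,z in [('jL',230,193.5,.06),('jR',398,192.5,.06),('bL',180,283,.113),('bR',463,281,.113),('bbL',205,232.5,.081),('bbR',437,231.5,.081)]: print(n,(M.T@(P(u,v,z)-m)).round(4))
E
```

```text
jL [-0.0249  0.0517]
jR [0.0238 0.0521]
bL [-0.0278  0.0492]
bR [0.0305 0.0497]
bbL [-0.0285  0.0478]
bbR [0.0314 0.0481]
```

```bash
python3 -m jog '[[[0,-0.001,0.015],[0,0,0]],[[0,-0.001,0.03],[0,0,0]],[[0,-0.001,0.04],[0,0,0]],[[0,-0.001,0.045],[0,0,0]],[[0,-0.001,0.048],[0,0,0]]]'
python3 -m jog '[[[0,0,0.002],[0,0,0]],[[0,0,0.004],[0,0,0]],[[0,0,0.006],[0,0,0]],[[0,0,0.006],[0,0,0]],[[0,0,0.006],[0,0,0]]]'
python3 -m jog '[[[0.001,0,0],[0,0,0]],[[0.002,0,0],[0,0,0]],[[0.003,0,0],[0,0,0]],[[0.003,0,0],[0,0,0]],[[0.003,0,0],[0,0,0]]]'
```

```text
t: 16.2
tool_pos: [0.6283, 0.2796, 0.0287]
tool_rot: [-2.245, -2.196, 0.003]
contact_force: [-0.5, 0.2, -1.0]
opening: 0.0593
grip_force: 54.5
t: 16.7
tool_pos: [0.6299, 0.2802, 0.0275]
tool_rot: [2.245, 2.197, 0.002]
contact_force: [-4.6, -2.2, 9.3]
opening: 0.059
grip_force: 55.7
t: 17.2
tool_pos: [0.6307, 0.2814, 0.0275]
tool_rot: [2.243, 2.194, -0.0]
contact_force: [-2.7, -8.3, 10.3]
opening: 0.0593
grip_force: 55.8
```

```bash
python3 -m jog '[[[0,0,0],[0,0,0]],[[0,0,0],[0,0,0]],[[0,0,0],[0,0,0]],[[0,0,0],[0,0,0]],[[0,0,0],[0,0,0]]]' 1
python3 -m jog '[[[0,0,-0.02],[0,0,0]],[[0,0,-0.05],[0,0,0]],[[0,0,-0.09],[0,0,0]],[[0,0,-0.13],[0,0,0]],[[0,0,-0.13],[0,0,0]]]'
python3 -m jog '[[[-0.03,0,0],[0,0,0]],[[-0.06,0,0],[0,0,0]],[[-0.07,0,0],[0,0,0]],[[-0.07,0,0],[0,0,0]],[[-0.07,0,0],[0,0,0]]]'
python3 - <<'E'
from h import *
t=-.0236; M=np.array([[np.cos(t),-np.sin(t)],[np.sin(t),np.cos(t)]])
g=np.array([.6306,.2518])+M@[0,-.0395]; goto([*g,.063],1.547)
d,c=snap("wrist","w8"); print(proj(d,c,[*g,.095]))
cv2.imwrite('pics/w8c.png',cv2.resize(d['image'][0:300,160:480],None,fx=2,fy=2,interpolation=cv2.INTER_CUBIC))
E
```

```text
t: 17.7
tool_pos: [0.629, 0.283, 0.0241]
tool_rot: [-2.245, -2.197, 0.0]
contact_force: [0.2, 0.1, -1.0]
opening: 0.0854
grip_force: 0.0
t: 18.2
tool_pos: [0.6331, 0.2844, 0.1631]
tool_rot: [2.241, 2.193, 0.019]
contact_force: [1.2, 0.4, 1.3]
opening: 0.0856
grip_force: 0.0
t: 18.7
tool_pos: [0.6274, 0.2134, 0.1539]
tool_rot: [-2.245, -2.196, -0.0]
contact_force: [0.1, -0.2, -0.3]
opening: 0.0858
grip_force: 0.0
t 18.7 pos [0.6274 0.2134 0.1539] yaw 1.549 shift [-0.0011  0.0023  0.0909] turn [-0.    -0.001  0.002] q6 0.24
[321.33863707 212.7384604 ]
```

View pics/w8c.png

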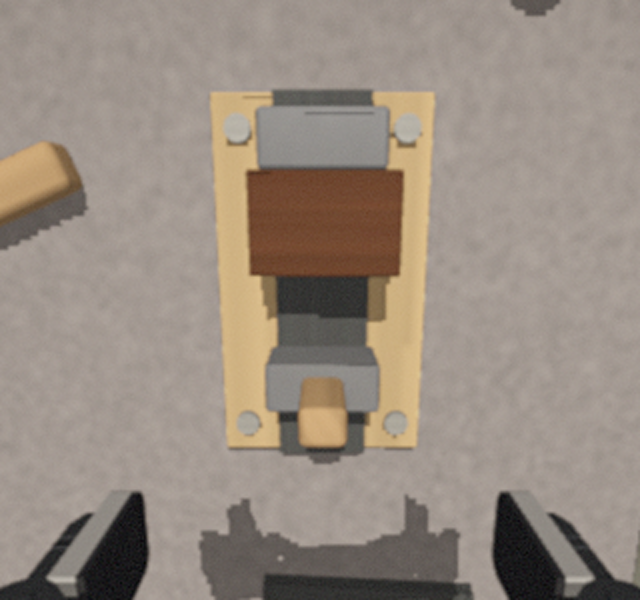

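The block sits flush with the fixed jaw: its edges are at x 248–403 and the jaw's at 256–389. The grip's top is at (323,427), as predicted. I'll grasp the grip and push.

```bash
python3 -m jog '[[[-0.001,0.002,0.03],[0,0,0]],[[-0.001,0.002,0.06],[0,0,0]],[[-0.001,0.002,0.08],[0,0,0]],[[-0.001,0.002,0.088],[0,0,0]],[[-0.001,0.002,0.091],[0,0,0]]]'
python3 -m jog '[[[0,0,0],[0,0,0]],[[0,0,0],[0,0,0]],[[0,0,0],[0,0,0]],[[0,0,0],[0,0,0]],[[0,0,0],[0,0,0]]]' 0 70
python3 -m jog '[[[0,0,0],[0,0,0]],[[0,0,0],[0,0,0]]]'
python3 -m jog '[[[0.005,0,0],[0,0,0]],[[0.01,0,0],[0,0,0]],[[0.015,0,0],[0,0,0]],[[0.02,0,0],[0,0,0]],[[0.025,0,0],[0,0,0]]]'
python3 -m jog '[[[0.002,0,0],[0,0,0]],[[0.004,0,0],[0,0,0]],[[0.006,0,0],[0,0,0]],[[0.006,0,0],[0,0,0]]]'
python3 -c "
from h import *
goto([.6306,.2488,.063],1.547)"
```

```text
t: 19.25
tool_pos: [0.6289, 0.2126, 0.0622]
tool_rot: [-2.244, -2.197, 0.002]
contact_force: [0.1, -0.8, -0.0]
opening: 0.0851
grip_force: 0.0
t: 19.75
tool_pos: [0.6282, 0.2119, 0.0645]
tool_rot: [-2.244, -2.195, 0.005]
contact_force: [-7.6, -0.5, 8.6]
opening: 0.017
grip_force: 71.9
t: 19.95
tool_pos: [0.6282, 0.2119, 0.0645]
tool_rot: [-2.244, -2.195, 0.004]
contact_force: [-8.0, -0.7, 7.2]
opening: 0.0169
grip_force: 71.6
t: 20.45
tool_pos: [0.6287, 0.236, 0.0645]
tool_rot: [-2.245, -2.196, 0.007]
contact_force: [-7.0, -4.8, 8.2]
opening: 0.0169
grip_force: 71.6
t: 20.85
tool_pos: [0.6289, 0.2424, 0.0645]
tool_rot: [-2.244, -2.196, 0.006]
contact_force: [-7.9, -2.5, 7.4]
opening: 0.0168
grip_force: 71.7
t 20.85 pos [0.6289 0.2424 0.0645] yaw 1.549 shift [0.0064 0.0016 0.0015] turn [-0.004  0.002  0.002] q6 0.28
```

Six millimetres remain before contact, so I'll push in small steps and watch the force.

```bash
python3 -m jog '[[[0.002,0,0],[0,0,0]],[[0.004,0,0],[0,0,0]],[[0.005,0,0],[0,0,0]],[[0.005,0,0],[0,0,0]]]'
python3 -m jog '[[[0.001,0,0],[0,0,0]],[[0.002,0,0],[0,0,0]],[[0.002,0,0],[0,0,0]]]'
python3 -m jog '[[[0.001,0,0],[0,0,0]],[[0.002,0,0],[0,0,0]],[[0.002,0,0],[0,0,0]]]'
```

```text
t: 21.25
tool_pos: [0.629, 0.2473, 0.0645]
tool_rot: [-2.245, -2.196, 0.006]
contact_force: [-7.6, -3.3, 7.3]
opening: 0.0168
grip_force: 71.6
t: 21.55
tool_pos: [0.629, 0.2492, 0.0645]
tool_rot: [-2.245, -2.196, 0.006]
contact_force: [-8.1, -3.9, 8.2]
opening: 0.0172
grip_force: 71.6
t: 21.85
tool_pos: [0.629, 0.2501, 0.0645]
tool_rot: [-2.246, -2.197, 0.009]
contact_force: [-8.5, -7.4, 8.6]
opening: 0.0167
grip_force: 71.8
```

```bash
python3 -m jog '[[[0.001,0,0],[0,0,0]],[[0.001,0,0],[0,0,0]],[[0.001,0,0],[0,0,0]]]'
python3 -m jog '[[[0.001,0,0],[0,0,0]],[[0.001,0,0],[0,0,0]],[[0.001,0,0],[0,0,0]]]'
```

```text
t: 22.15
tool_pos: [0.629, 0.2501, 0.0645]
tool_rot: [2.245, 2.196, -0.011]
contact_force: [-10.0, -10.0, 9.0]
opening: 0.0165
grip_force: 71.9
t: 22.45
tool_pos: [0.629, 0.25, 0.0645]
tool_rot: [2.245, 2.195, -0.014]
contact_force: [-10.4, -13.3, 11.3]
opening: 0.0168
grip_force: 72.0
```

```bash
python3 -m jog '[[[-0.003,0,0],[0,0,0]],[[-0.003,0,0],[0,0,0]],[[-0.003,0,0],[0,0,0]],[[-0.003,0,0],[0,0,0]],[[-0.003,0,0],[0,0,0]]]' 1
python3 -m jog '[[[0,0,-0.03],[0,0,0]],[[0,0,-0.07],[0,0,0]],[[0,0,-0.11],[0,0,0]],[[0,0,-0.15],[0,0,0]]]'
python3 -m jog '[[[0.005,-0.035,0],[0,0,0.14]],[[0.01,-0.07,0],[0,0,0.28]],[[0.02,-0.105,0],[0,0,0.42]],[[0.025,-0.14,0],[0,0,0.56]],[[0.03,-0.178,0],[0,0,0.7]]]'
python3 -m jog '[[[0,0,0],[0,0,0.14]],[[0,0,0],[0,0,0.28]],[[0,0,0],[0,0,0.42]],[[0,0,0],[0,0,0.465]],[[0,0,0],[0,0,0.465]]]'
python3 - <<'E'
from h import *
goto([.452,.285,.0],.383)
d,c=snap("wrist","w9"); print(proj(d,c,[.452,.285,.02]))
cv2.imwrite('pics/w9c.png',cv2.resize(d['image'][0:320,120:520],None,fx=1.8,fy=1.8,interpolation=cv2.INTER_CUBIC))
E
```

```text
t: 22.95
tool_pos: [0.6304, 0.2511, 0.0633]
tool_rot: [-2.245, -2.197, -0.0]
contact_force: [0.7, 0.2, -0.2]
opening: 0.0852
grip_force: 0.0
t: 23.35
tool_pos: [0.6302, 0.251, 0.2147]
tool_rot: [-2.245, -2.197, 0.0]
contact_force: [1.1, -0.3, 0.6]
opening: 0.0852
grip_force: 0.0
t: 23.85
tool_pos: [0.4518, 0.285, 0.2133]
tool_rot: [-2.866, -1.285, -0.001]
contact_force: [-1.0, 1.0, 0.3]
opening: 0.0854
grip_force: 0.0
t: 24.35
tool_pos: [0.453, 0.2849, 0.2134]
tool_rot: [-3.084, -0.6, -0.0]
contact_force: [-0.2, 0.2, 0.1]
opening: 0.0855
grip_force: 0.0
t 24.35 pos [0.453  0.2849 0.2134] yaw 0.384 shift [-0.0009 -0.0004  0.2134] turn [-0.    -0.     0.001] q6 1.61
[319.40759359 172.12812605]
```

View pics/w9c.png

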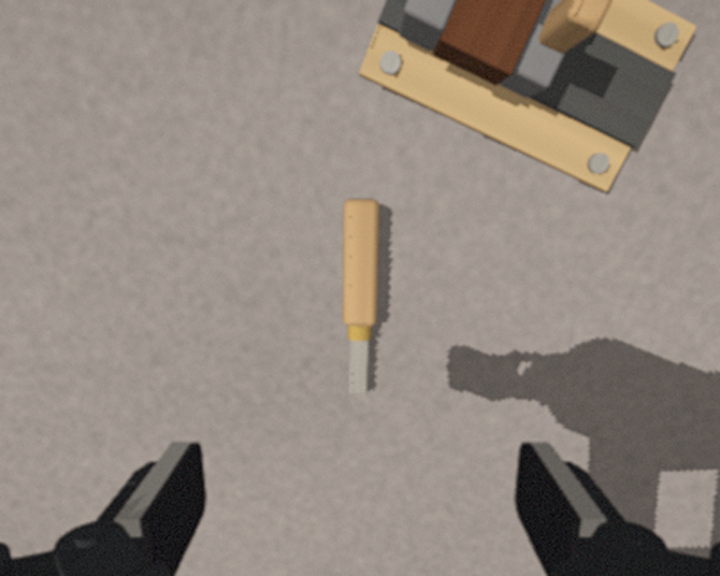

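The gouge lies along the image's vertical. The handle tail is at (361,200), the handle front at (360,325) and the tip at (358,392). The jaw in the background is closed on the block.

```bash
python3 - <<'E'
from h import *
d,c=load("w9")
P=lambda u,v,z: ray(d,c,u/1.8+120-.2,v/1.8-.2,z)[:2]
a,b,t=P(361.5,200,.022),P(360.5,325,.022),P(358.5,392,.012)
f=a-b; y=np.arctan2(f[1],f[0]); print(a,b,t,np.linalg.norm(f),np.linalg.norm(a-t),y)
g=a+(b-a)*55/80; print(g); goto([*g,0],y)
E
```

```text
[0.51617491 0.30954286] [0.44361395 0.28075908] [0.39624784 0.26302596] 0.07806150603940376 0.12863251569014073 0.37764459602549266
[0.46628925 0.28975401]
t 24.4 pos [0.453  0.2849 0.2134] yaw 0.385 shift [0.0141 0.0005 0.2134] turn [-0.    -0.     0.007] q6 1.61
```

```bash
python3 -m jog '[[[0.014,0,0.05],[0,0,0]],[[0.014,0,0.1],[0,0,0]],[[0.014,0,0.15],[0,0,0]],[[0.014,0,0.18],[0,0,0]],[[0.014,0,0.2],[0,0,0]]]'
python3 -m jog '[[[0,0,0.006],[0,0,0]],[[0,0,0.01],[0,0,0]],[[0,0,0.0105],[0,0,0]],[[0,0,0.0105],[0,0,0]]]'
python3 -m jog '[[[0,0,0],[0,0,0]],[[0,0,0],[0,0,0]],[[0,0,0],[0,0,0]],[[0,0,0],[0,0,0]],[[0,0,0],[0,0,0]]]' 0 50
python3 -m jog '[[[0,0,-0.02],[0,0,0]],[[0,0,-0.05],[0,0,0]],[[0,0,-0.09],[0,0,0]],[[0,0,-0.13],[0,0,0]],[[0,0,-0.15],[0,0,0]]]'
python3 - <<'E'
from h import *
goto([.6197,-.2414,.15],1.506)
snap("wrist","w10")
E
```

```text
t: 24.9
tool_pos: [0.4638, 0.289, 0.0095]
tool_rot: [3.082, 0.601, -0.008]
contact_force: [0.1, -0.0, -0.1]
opening: 0.0855
grip_force: 0.0
t: 25.3
tool_pos: [0.4673, 0.2905, 0.0044]
tool_rot: [-3.083, -0.599, -0.004]
contact_force: [-0.5, -0.8, 0.3]
opening: 0.0854
grip_force: 0.0
t: 25.8
tool_pos: [0.4666, 0.2902, 0.0034]
tool_rot: [-3.084, -0.599, -0.002]
contact_force: [-0.3, 0.2, -0.6]
opening: 0.0208
grip_force: 48.9
t: 26.3
tool_pos: [0.4675, 0.2907, 0.1569]
tool_rot: [-3.083, -0.599, -0.008]
contact_force: [0.6, 0.1, -0.6]
opening: 0.021
grip_force: 49.0
t 26.3 pos [0.4675 0.2907 0.1569] yaw 0.384 shift [-0.0582  0.5503  0.0064] turn [ 0.003 -0.005 -1.122] q6 1.61
```

```bash
python3 -m jog '[[[-0.003,0.025,0],[0,0,0]],[[-0.007,0.065,0],[0,0,0]],[[-0.012,0.11,0],[0,0,0]],[[-0.016,0.155,0],[0,0,0]],[[-0.02,0.19,0],[0,0,0]]]'
python3 -m jog '[[[-0.004,0.04,0],[0,0,0]],[[-0.008,0.08,0],[0,0,0]],[[-0.012,0.12,0],[0,0,0]],[[-0.016,0.16,0],[0,0,0]],[[-0.02,0.19,0],[0,0,0]]]'
python3 -m jog '[[[-0.004,0.04,0],[0,0,0]],[[-0.008,0.08,0],[0,0,0]],[[-0.012,0.12,0],[0,0,-0.12]],[[-0.018,0.155,0],[0,0,-0.26]],[[-0.018,0.17,0],[0,0,-0.4]]]'
python3 -m jog '[[[0,0,0],[0,0,-0.14]],[[0,0,0],[0,0,-0.28]],[[0,0,0],[0,0,-0.42]],[[0,0,0],[0,0,-0.56]],[[0,0,0],[0,0,-0.7]]]'
python3 -m jog '[[[0,0,0],[0,0,-0.02]],[[0,0,0],[0,0,-0.02]],[[0,0,0],[0,0,-0.02]],[[0,0,0],[0,0,-0.02]]]'
python3 - <<'E'
from h import *
goto([.6197,-.2414,.0085],1.506)
d,c=snap("wrist","w11")
cv2.imwrite('pics/w11c.png',cv2.resize(d['image'],None,fx=1,fy=1))
E
```

```text
t: 26.85
tool_pos: [0.5183, 0.1041, 0.1513]
tool_rot: [3.084, 0.598, -0.003]
contact_force: [0.1, 1.0, -1.6]
opening: 0.0207
grip_force: 49.1
t: 27.35
tool_pos: [0.5709, -0.0795, 0.1511]
tool_rot: [-3.084, -0.597, 0.003]
contact_force: [0.2, -0.4, 0.3]
opening: 0.0211
grip_force: 49.1
t: 27.85
tool_pos: [0.6176, -0.2447, 0.1508]
tool_rot: [-2.901, -1.204, 0.003]
contact_force: [0.1, -0.7, -0.1]
opening: 0.0207
grip_force: 49.2
t: 28.35
tool_pos: [0.6174, -0.2414, 0.1507]
tool_rot: [-2.308, -2.128, 0.001]
contact_force: [1.0, -1.0, -1.5]
opening: 0.0209
grip_force: 49.2
t: 28.75
tool_pos: [0.6181, -0.2417, 0.1524]
tool_rot: [-2.295, -2.144, 0.0]
contact_force: [0.8, -0.3, 0.2]
opening: 0.021
grip_force: 49.2
t 28.75 pos [ 0.6181 -0.2417  0.1524] yaw 1.503 shift [0.0004 0.0016 0.1439] turn [-0.    -0.    -0.003] q6 -0.42
```

View pics/w11c.png

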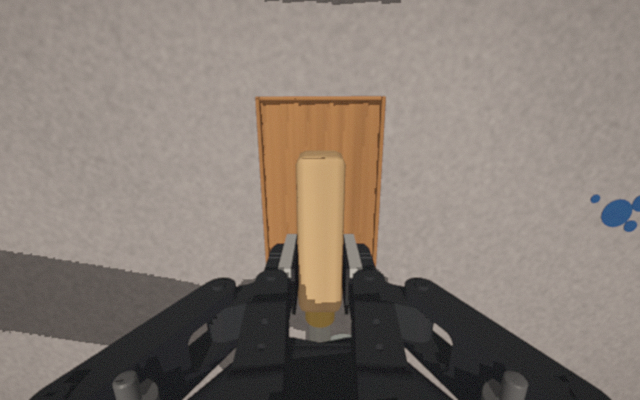

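The gouge handle, from (321,155) to (320,310), lies along the tray and is centred between its walls at x 263–380. I'll lower and release it.

```bash
python3 -m jog '[[[0,0,0.04],[0,0,0]],[[0,0,0.08],[0,0,0]],[[0,0,0.11],[0,0,0]],[[0,0,0.128],[0,0,0]],[[0,0,0.135],[0,0,0]]]'
python3 -m jog '[[[0,0,0.004],[0,0,0]],[[0,0,0.007],[0,0,0]],[[0,0,0.008],[0,0,0]],[[0,0,0.008],[0,0,0]],[[0,0,0.008],[0,0,0]]]'
python3 -m jog '[[[0,0,0],[0,0,0]],[[0,0,0],[0,0,0]],[[0,0,0],[0,0,0]],[[0,0,0],[0,0,0]],[[0,0,0],[0,0,0]]]' 0.7
python3 -m jog '[[[0,0,-0.03],[0,0,0]],[[0,0,-0.07],[0,0,0]],[[0,0,-0.12],[0,0,0]],[[0,0,-0.17],[0,0,0]],[[0,0,-0.2],[0,0,0]]]'
python3 -m jog '[[[0.0,-0.04,0],[0,0,0]],[[0,-0.09,0],[0,0,0]],[[0,-0.14,0],[0,0,0]],[[0,-0.18,0],[0,0,0]],[[0,-0.2,0],[0,0,0]]]'
python3 - <<'E'
from h import *
d,c=snap("scene","s12")
a=cv2.resize(d['image'][140:300,200:480],None,fx=2.857,fy=2.857,interpolation=cv2.INTER_CUBIC)
cv2.imwrite('pics/s12c.png',a)
snap("wrist","w12")
d,c=snap("side","sd12")
cv2.imwrite('pics/sd12c.png',cv2.resize(d['image'][130:340,140:400],None,fx=2.85,fy=2.85,interpolation=cv2.INTER_CUBIC))
E
```

```text
t: 29.3
tool_pos: [0.6169, -0.2411, 0.0154]
tool_rot: [-2.292, -2.143, 0.002]
contact_force: [-0.5, 0.3, -0.8]
opening: 0.0209
grip_force: 49.2
t: 29.8
tool_pos: [0.6188, -0.242, 0.0108]
tool_rot: [2.293, 2.145, 0.001]
contact_force: [0.2, 0.2, -1.1]
opening: 0.0208
grip_force: 49.2
t: 30.3
tool_pos: [0.6183, -0.2418, 0.0098]
tool_rot: [2.295, 2.146, 0.0]
contact_force: [0.2, -0.2, -0.3]
opening: 0.0594
grip_force: 0.0
t: 30.8
tool_pos: [0.6197, -0.2425, 0.2154]
tool_rot: [2.29, 2.142, 0.003]
contact_force: [0.5, -0.2, 0.8]
opening: 0.0597
grip_force: 0.0
t: 31.3
tool_pos: [0.4162, -0.2278, 0.2094]
tool_rot: [-2.295, -2.145, 0.001]
contact_force: [1.5, -0.4, 0.3]
opening: 0.0596
grip_force: 0.0
```

View pics/s12c.png

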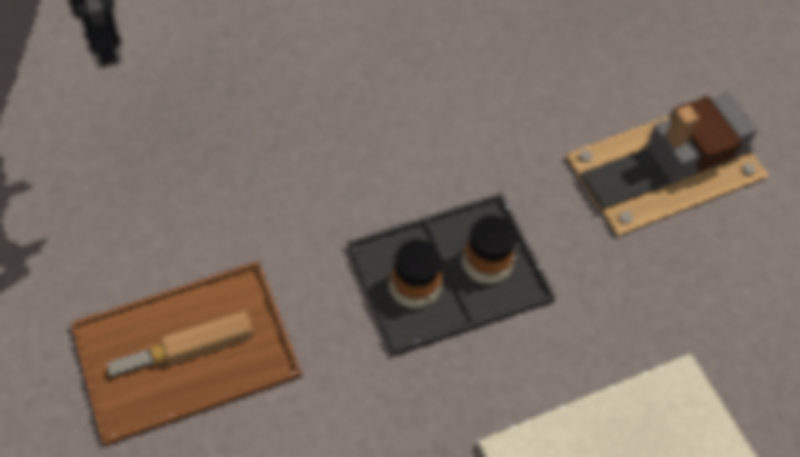

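View pics/sd12c.png

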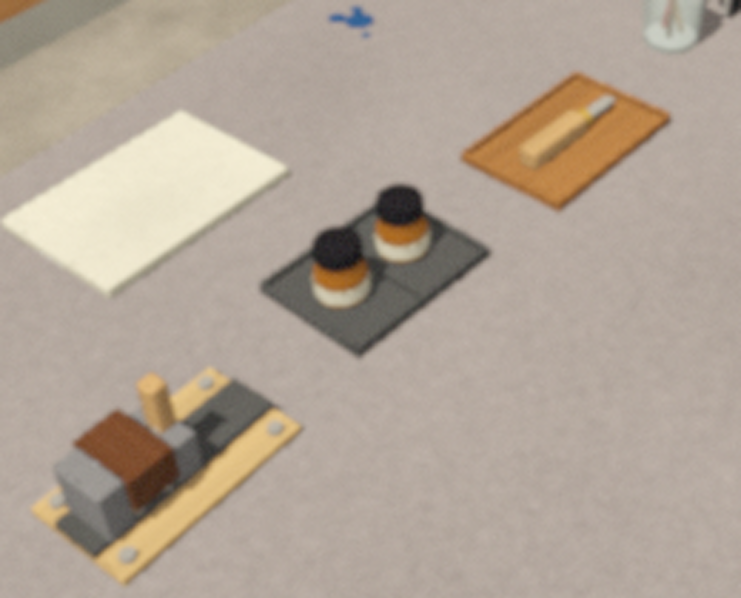

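Both jars stand upright in their own bays at (417,275) and (490,245). The gouge lies lengthwise in the tool tray, and the block is clamped between the jaws. Handing in.

```bash
python3 -m jog '[[[0,0,0],[0,0,0]],[[0,0,0],[0,0,0]],[[0,0,0],[0,0,0]]]' >/dev/null; python3 -c "
from station import job
print(job.finish_job())"
```

```text
the job is handed in; nothing more can be done
None
```

The job is handed in at about 32 s (no verdict was returned): the final pictures show a jar upright in each ink bay, the gouge lengthwise in the tool tray, and the block clamped at about 13 N on the parallels against the fixed jaw, with everything released.

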